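Turn a viewer handle level against the bench stop and lay it in its tray

ROBOT

A 7-joint arm with a two-finger parallel gripper is mounted at the origin on the work surface. World frame = base frame: x ahead of the robot, y to its left, z up, the work surface at z = 0. Lengths are in m, angles in rad, forces in N, time in s.
With the tool pointing down it reaches from about 0.375 to 0.925 m from the base axis. Payload 3.1 kg.
Tool frame: the origin (TCP) lies at the very end of the fingers, on their centre line; the grasp point (between the pads) lies 19 mm behind it; z points along the fingers, y is the line along which they close (so a half turn about z gives the same grasp; the last joint's range is limited). The gripper opens to 85 mm and grips with 20 to 120 N. Pads are 22 mm wide; open, the fingers measure 114 mm over their backs; the gripper's body (76 mm by 85 mm) begins 54 mm behind the grasp point. The pads swing forward as they close: fully open they stand 13 mm farther back than shut.
Start: joints at [1.237, 0.383, 0.044, 1.598, -0.018, 1.161, -0.05], TCP at [0.152, -0.632, 0.231] pointing down, gripper open.
Joint ranges: [-2.61, 2.61], [-0.41, 2.15], [-1.48, 1.57], [0, 2.5], [-1.57, 4.71], [0.05, 1.97], [-2.85, 2.85]. Speed limits (rad/s): [2.79, 2.79, 3.14, 3.14, 3.14, 3.14, 3.14].

INTERFACE

Orientations are given as a unit quaternion [w, x, y, z].
In Python, from workcell import manip gives the robot as it stands.
- The arm moves only by the tool drive_tool, never from a script. Its argument "steps" is text: rows parted by semicolons, each of 7 numbers parted by spaces: the shift along the tool's x, y, z in m, then the turn, a rotation vector about the tool's x, y, z in rad, then the gripper command: -1 is shut, 1 is fully open, values between are in proportion. A call has 1 to 10 rows; each row is the pose to reach, as a shift and turn from the pose commanded when the call began, along the tool's axes at that moment; what a row does not reach only later rows make up. A row lasts 1/8 s, in which the tool goes at most 62.5 mm and 10.7 degrees, less where a joint would pass 70% of its speed; a pose out of reach is approached as far as the arm can. A call with a gripper value outside its range is refused whole. The fingers move at their own pace and stop on an object; "grip_force" is the grip in N (left out, the last holds). Time passes only in rows, so rows that repeat a pose let the fingers close. It gives the time, the measured TCP pose, the force, the opening and the grip force at its end, in the units of the state.
- manip.sense(): the state, without advancing time (a new reading comes with each control period).
- manip.capture(name): name is "side" or "top" or "wrist"; returns a dict with "image" (400x640x3 uint8, red, green, blue), "fx", "fy", "cx", "cy" (pixels), "rvec" (rotation vector, rad) and "tvec" (3), from world to camera coordinates, as OpenCV has them. Camera axes: x right, y down, z forward; pixel columns grow to the right and rows downward; lengths in m; the calibration is good to about 2 mm. A picture is of the moment at which its call begins. There is no depth.
- manip.sign_off(): hands the job in; it is judged then, once.
Trained networks look in the newest picture that a camera, given by its name, has taken for a name from the list of things; names that differ only in an ending like _2 or _b are one class to them, and where a whole thing is asked for, a point or a joint stands for the part that bears it (a point fixed in the world has none). Each returns a list of dicts, best first, with "confidence" (0 to 1); they miss things now and then, are a little off and sometimes report something else, mostly with a low value. They report only what shows in the picture. A call takes as long as a camera call.
- manip.trace(name, camera): "region" (400x640 bool, what is visible of it) and "box" ([centre column, centre row, width, height] in pixels, round what is visible of it).
- manip.mark_of(name, camera): "location" ([column, row] in pixels: a listed point, or the origin of a listed thing).
The state is a dict: "time_s": time; "q": joint angles; "qvel": joint speeds; "joint_torque": joint torques, N m; "tool_pos": TCP position; "ee_rot": TCP orientation; "ft_force": force on the tool from outside, world axes, zero at the start; "ft_torque": the same for the moment, N m; "gripper_width": finger opening in m; "gripper_force": force on a finger pad.
Only numpy, scipy, OpenCV 4.12 (cv2) and the standard library are available. Lean on these libraries where they do the work, as an engineer would, in place of code of your own. Each camera call takes 0.05 s, during which the arm holds its last target. There are 200 camera calls.

TASK

The ebony viewer handle stands upright on its foot. Pick it up near its top, push its lower part against the fixed wooden bench stop so that it swivels within the fingers until it lies about level, and then lay it down on its edge, fully inside the shallow tray, and let go. Leave the other things on the table where they are.

Things in the scene. Friction and masses are not known exactly. Their poses are not given: they have to be found in the camera images.
- handle: Loose black ebony viewer handle, 0.13 to 0.23 kg, an upside-down T, upright at the start, 160 mm tall: foot plate 44 (own x) by 60 (own y) by 12 mm thick; above it a flat-sided bar 44 (own x) by 20 mm (own y), centred on the foot, up to the top. Origin: centre of the foot's underside; own z runs up the bar.
- handle_mid (a point): Middle of the handle, on its centre line 80 mm from the foot's underside; axes as the handle. Bar and foot are both 44 mm deep in own x, so it lies flush and stable on that edge (own y and z level), this point then 22 mm above what it lies on.
- handle_foot (a point): Centre of the underside of the handle's foot. Axes as the handle.
- handle_top (a point): Centre of the handle's top end, 160 mm from the foot's underside; axes as the handle. Gripped by the bar near the top across its 20 mm (fingers closing along own y, grip about 30 N), the handle swivels between the pads about own y when pushed with some 2 to 5 N about 80 mm below the grip.
- stop: Bench stop: plain upright wooden bar fixed to the table, 140 mm long (own y), 24 mm thick (own x), 70 mm high, square edges along its top. It stands alone and can be used from either long face; it does not move. Origin at the centre of its underside, z up.
- tray: Shallow open walnut tray fixed to the table, outside 240 mm (own x) by 140 mm (own y) by 22 mm high, walls and floor 5 mm thick (inside 230 by 130 mm, floor 5 mm above the table). Origin at the centre of its underside, z up. The tray and the stop may change places.
- dome: Bystander: loose glass dome, 96 mm across, 124 mm high, with a knob on top. Origin under its centre.
- wheel: Bystander: loose brass focusing wheel lying flat, 60 mm across, 26 mm high. Origin under its centre.
- screwdriver: Bystander: loose blued steel screwdriver lying on the table, 180 mm long along own x.
- lens_cell: Bystander: loose brass lens ring lying flat, 64 mm across, 18 mm high. Origin under its centre.
- jar: Bystander: loose amber jar, 60 mm across, 85 mm high. Origin under its centre.
- block: Bystander: loose cork block, 90 by 50 by 35 mm high. Origin under its centre.

How it is judged:
On the way, in this order (a step that is already met when the one before it is completed fails the run):
1. held in the fingers clear of the table, the handle is pressed against the bench stop and leans at least 30 degrees from upright (contact force between handle and the fingers above 1 N and contact force between handle and stop above 0.5 N and angle between handle's own z axis and vertical above 0.52 rad and height (world z) of handle_mid above 0.05 m), for 0.1 s.
2. still held and above the table and tray, the handle has been turned to within 25 degrees of level (contact force between handle and the fingers above 1 N and angle between handle's own z axis and vertical above 1.135 rad and height (world z) of handle_mid above 0.055 m and contact force between handle and tray below 0.2 N), for 0.2 s.
At the end, for the whole second after the job is handed in: The handle lies at rest on the tray floor on its 44 mm deep edge (its length and its thickness direction level within about 7 degrees, its middle no more than 33 mm above the table), both ends inside the tray's walls (angle between handle's own z axis and vertical between 1.45 and 1.69 rad and angle between handle's own y axis and vertical between 1.45 and 1.69 rad and x of handle_foot in the frame of tray between -0.118 and 0.118 m and x of handle_top in the frame of tray between -0.118 and 0.118 m and y of handle_foot in the frame of tray between -0.066 and 0.066 m and y of handle_top in the frame of tray between -0.066 and 0.066 m and z of handle_mid in the frame of tray below 0.033 m and linear speed of handle below 0.02 m/s and angular speed of handle below 0.1 rad/s); the robot touches nothing.
It fails at once if a bystander (dome, wheel, screwdriver, lens ring, jar or cork block) is moved by more than 20 mm (distance of any of dome, wheel, screwdriver, lens_cell, jar, block from where it was at the start of the episode above 0.02 m).
It also fails if it takes over 54 s, if anything falls off the work surface, if the arm or the gripper's body presses on something with over 40 N, if the wrist force passes 120 N, or if a joint passes its speed limit or range.

## Working session

There is one attempt and no reset: what is moved stays moved. The work goes in short steps, Python scripts to look and compute and a tool call to move; the robot and the scene stay as the last step left them, time stands still between calls to the robot, and variables do not carry over. Pictures are saved under pics/ and viewed, at most 10 in all, crops included, and the job is handed in when it is done.

Besides the shell and the picture viewer there is one more tool, called after "Request:" as name(argument=value, ...) on one line, values as JSON. drive_tool: Moves the arm, as the interface text tells. Its arguments: {"type":"object","properties":{"steps":{"type":"string"},"grip_force":{"type":"number"}},"required":["steps"]}

```bash
mkdir -p pics; cat > h.py <<'E'
import numpy as np, cv2
from workcell import manip
def cap(n):
    c=manip.capture(n); c['K']=np.array([[c['fx'],0,c['cx']],[0,c['fy'],c['cy']],[0,0,1.]]); c['R']=cv2.Rodrigues(np.array(c['rvec'],float))[0]; c['t']=np.array(c['tvec'],float); return c
def ray(c,p):
    d=c['R'].T@np.linalg.inv(c['K'])@np.array([p[0],p[1],1.]); return -c['R'].T@c['t'], d
def onz(c,p,z):
    o,d=ray(c,p); return o+d*(z-o[2])/d[2]
def tri(a,pa,b,pb):
    o1,d1=ray(a,pa);o2,d2=ray(b,pb);d1/=np.linalg.norm(d1);d2/=np.linalg.norm(d2)
    s=np.linalg.lstsq(np.c_[d1,-d2],o2-o1,rcond=None)[0]
    x,y=o1+d1*s[0],o2+d2*s[1]; return (x+y)/2,np.linalg.norm(x-y)
def px(c,P): return cv2.projectPoints(np.array(P,float).reshape(-1,3),np.array(c['rvec'],float),c['t'],c['K'],None)[0].reshape(-1,2)
def save(c,f): cv2.imwrite('pics/'+f,c['image'][:,:,::-1])
E
python3 - <<'E'
from h import *
np.set_printoptions(precision=3,suppress=True)
cs={n:cap(n) for n in('top','side')}
for n,c in cs.items(): save(c,n+'0.png'); print(n,'cam',-c['R'].T@c['t'])
for o,z in [('handle_foot',0),('handle_mid',.08),('handle_top',.16),('stop',0),('tray',0),('dome',0),('wheel',0),('screwdriver',0),('lens_cell',0),('jar',0),('block',0)]:
    m={}
    for n,c in cs.items():
        r=manip.mark_of(o,n)
        if r: m[n]=r[0]['location']; print(o,n,np.array(m[n]),round(r[0]['confidence'],2),onz(c,m[n],z))
    if len(m)==2: print('   tri',*tri(cs['top'],m['top'],cs['side'],m['side']))
print({k:v for k,v in manip.sense().items()})
E
```

```text
top cam [ 0.494 -0.045  1.62 ]
side cam [0.499 0.87  1.022]
handle_foot top [218.8 205.2] 0.86 [0.552 0.28  0.   ]
handle_foot side [316.4 300. ] 0.92 [0.554 0.269 0.   ]
   tri [0.552 0.277 0.013] 0.0015390738583887368
handle_mid top [215.6 204.9] 0.86 [0.55  0.273 0.08 ]
handle_mid side [317.3 282.5] 0.69 [0.552 0.265 0.08 ]
   tri [0.55  0.271 0.09 ] 0.0018232337001802526
handle_top top [206.5 203.8] 0.8 [0.549 0.283 0.16 ]
handle_top side [318.6 267.6] 0.63 [0.548 0.274 0.16 ]
   tri [0.548 0.28  0.17 ] 0.0017951061536843277
stop top [386.1 213.2] 0.94 [ 0.534 -0.251  0.   ]
stop side [334.8 169.8] 0.69 [ 0.537 -0.264  0.   ]
   tri [ 0.535 -0.249  0.013] 0.002041474104736366
tray top [306.3 213.3] 0.85 [0.53  0.002 0.   ]
tray side [326.5 223.3] 0.9 [ 0.547 -0.008  0.   ]
   tri [0.538 0.002 0.011] 0.016513850593893657
dome top [270.  146.3] 0.94 [0.742 0.121 0.   ]
dome side [257.4 252.9] 0.89 [0.744 0.128 0.   ]
   tri [ 0.744  0.122 -0.008] 0.0026360503468900124
wheel top [223.9 166.3] 0.61 [0.676 0.266 0.   ]
wheel side [271.8 297.7] 0.94 [0.676 0.273 0.   ]
   tri [ 0.677  
[... 449 characters left out ...]
]
   tri [ 0.66 -0.44 -0.01] 0.0008751607822691324
block top [450.7 243.8] 0.95 [ 0.441 -0.457  0.   ]
block side [360.  138.2] 0.54 [ 0.45  -0.457  0.   ]
   tri [ 0.445 -0.456  0.   ] 0.009253269852106534
{'time_s': 1.2, 'q': array([ 1.237,  0.383,  0.044,  1.598, -0.018,  1.161, -0.05 ]), 'qvel': array([-0.001,  0.   , -0.   ,  0.001, -0.001, -0.   ,  0.001]), 'joint_torque': array([ -0.   , -43.345,   1.023, -24.991,   0.01 ,   0.002,   0.   ]), 'tool_pos': array([ 0.152, -0.632,  0.231]), 'ee_rot': array([-0.   ,  0.993,  0.118, -0.   ]), 'ft_force': array([ 0.225,  0.02 , -0.068]), 'ft_torque': array([ 0.011, -0.015, -0.013]), 'gripper_force': 0.0, 'gripper_width': 0.08545065819748815}
```

```bash
python3 - <<'E'
import cv2
a=cv2.imread('pics/top0.png')[110:310,150:490]; cv2.imwrite('pics/top0c.png',cv2.resize(a,None,fx=2.35,fy=2.35,interpolation=cv2.INTER_CUBIC))
a=cv2.imread('pics/side0.png')[120:380,190:470]; cv2.imwrite('pics/side0c.png',cv2.resize(a,None,fx=2.3,fy=2.3,interpolation=cv2.INTER_CUBIC))
E
```

```text
(no output)
```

View pics/top0c.png

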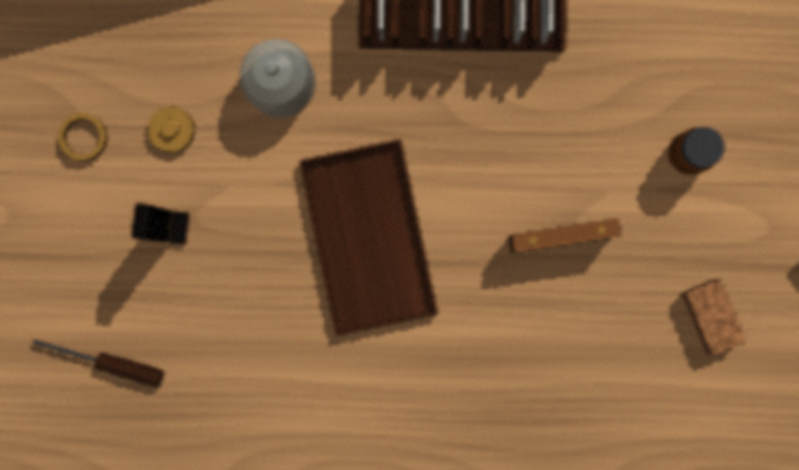

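View pics/side0c.png

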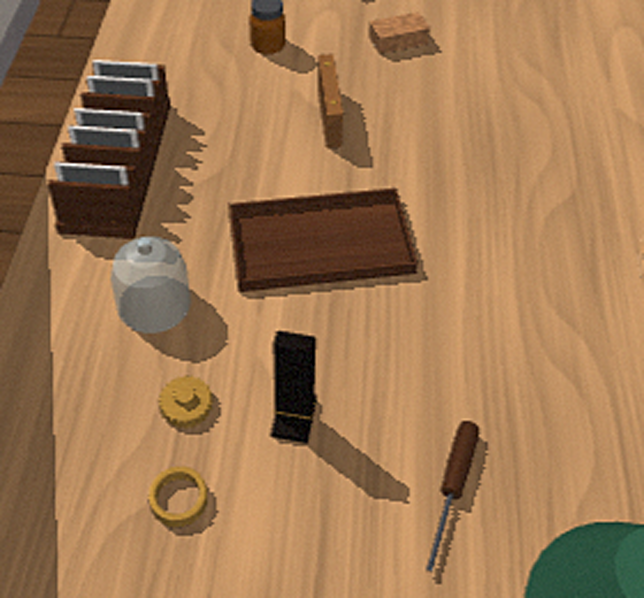

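```bash
python3 - <<'E'
from h import *
np.set_printoptions(precision=3,suppress=True)
c=cap('top')
for n,z in(('stop',.07),('tray',.022),('handle',.16)):
    r=manip.trace(n,'top')
    if not r: continue
    reg=r[0]['region'].astype(np.uint8); k=max(cv2.findContours(reg,0,2)[0],key=cv2.contourArea)
    b=cv2.boxPoints(cv2.minAreaRect(k)); print(n,r[0]['confidence']); P=np.array([onz(c,p,z) for p in b]); print(P[:,:2],P.mean(0)[:2])
E
```

```text
stop 0.92
[[ 0.543 -0.181]
 [ 0.567 -0.324]
 [ 0.544 -0.328]
 [ 0.519 -0.185]] [ 0.543 -0.254]
tray 0.76
[[ 0.642  0.095]
 [ 0.673 -0.042]
 [ 0.437 -0.094]
 [ 0.407  0.042]] [0.54  0.001]
handle 0.56
[[0.528 0.287]
 [0.573 0.281]
 [0.564 0.212]
 [0.519 0.217]] [0.546 0.249]
```

The pictures show three things that matter here.
- **Handle:** it stands at about (160,225) in the top crop, with its broad side across world y.
- **Tray:** it is centred at about (368,240), turned about 13°.
- **Stop:** it is at about (565,235), with its long faces toward ±x and free space on both sides.

I'll go over the handle first.

Request:
drive_tool(steps="0.44 -0.338 -0.03 0 0 0 1;0.44 -0.338 -0.03 0 0 0 1;0.44 -0.338 -0.03 0 0 0 1;0.44 -0.338 -0.03 0 0 0 1;0.44 -0.338 -0.03 0 0 0 1;0.44 -0.338 -0.03 0 0 0 1;0.44 -0.338 -0.03 0 0 0 1;0.44 -0.338 -0.03 0 0 0 1;0.44 -0.338 -0.03 0 0 0 1;0.44 -0.338 -0.03 0 0 0 1", grip_force=30)

```text
time_s: 2.65
tool_pos: [0.5045, -0.1941, 0.2622]
ee_rot: [-0.001, 0.992, 0.123, 0.002]
ft_force: [0.2, -0.1, -0.5]
gripper_width: 0.0852
gripper_force: 0.0
```

```bash
cat >> h.py <<'E'
from scipy.spatial.transform import Rotation as Ro
np.set_printoptions(precision=3,suppress=True)
def rot(): 
    w,x,y,z=manip.sense()['ee_rot']; return Ro.from_quat([x,y,z,w])
def go(P,heading):
    s=manip.sense(); R=rot(); a=np.radians(heading); x=np.array([np.cos(a),np.sin(a),0]); z=np.array([0,0,-1.])
    T=Ro.from_matrix(np.c_[x,np.cross(z,x),z])
    print('shift',R.inv().apply(np.array(P)-s['tool_pos']),'rv',(R.inv()*T).as_rotvec(),'t',s['time_s'],'q',s['q'],'F',s['ft_force'],'w',s['gripper_width'])
E
python3 -c "
from h import *
go([.55,.278,.26],-7)"
```

```text
shift [ 0.16  -0.447  0.003] rv [-0.002 -0.003  0.369] t 2.65 q [ 0.597  0.168 -0.336  1.814  0.057  1.166 -1.08 ] F [ 0.233 -0.068 -0.522] w 0.08520909368368086
```

Request:
drive_tool(steps="0.16 -0.447 0 0 0 0.37 1;0.16 -0.447 0 0 0 0.37 1;0.16 -0.447 0 0 0 0.37 1;0.16 -0.447 0 0 0 0.37 1;0.16 -0.447 0 0 0 0.37 1;0.16 -0.447 0 0 0 0.37 1;0.16 -0.447 0 0 0 0.37 1;0.16 -0.447 0 0 0 0.37 1;0.16 -0.447 0 0 0 0.37 1;0.16 -0.447 0 0 0 0.37 1")

```text
time_s: 3.9
tool_pos: [0.5523, 0.2696, 0.2608]
ee_rot: [0.001, 0.998, -0.068, -0.0]
ft_force: [0.7, -1.6, -0.8]
gripper_width: 0.0855
gripper_force: 0.0
```

```bash
python3 -c "
from h import *
c=cap('wrist'); save(c,'w1.png')
r=manip.mark_of('handle_top','wrist')
print([(x['location'],x['confidence'],onz(c,x['location'],.16)) for x in r])
print(px(c,[[.55,.278,.16]]))
go([.55,.278,.125],-7)"
```

```text
[([309.7, 206.4], 0.87, array([0.55 , 0.278, 0.16 ]))]
[[309.134 206.813]]
shift [-0.004 -0.01   0.136] rv [ 0.002 -0.    -0.016] t 4.0 q [-0.043  0.354 -0.593  1.629  0.209  1.223 -2.389] F [-0.053  0.305  0.635] w 0.08549204679586563
```

View pics/w1.png

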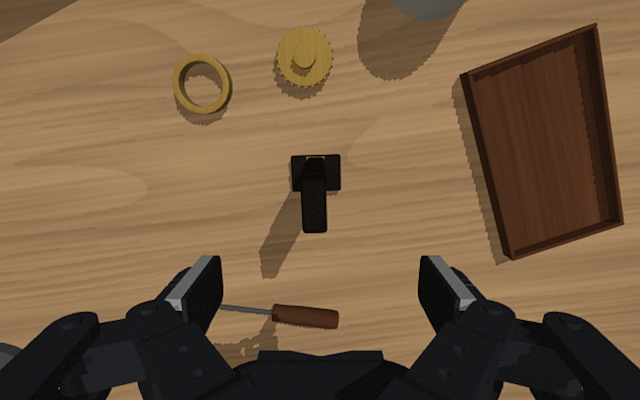

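The wrist view shows the handle top at about (314,205), bar square to the fingers, which straddle it; the network's position agrees with the estimate. I'll descend and grip.

Request:
drive_tool(steps="-0.003 -0.01 0.04 0 0 -0.02 1;-0.003 -0.01 0.08 0 0 -0.02 1;-0.003 -0.01 0.12 0 0 -0.02 1;-0.003 -0.01 0.138 0 0 -0.02 1;-0.003 -0.01 0.138 0 0 -0.02 0.2;-0.003 -0.01 0.138 0 0 -0.02 -0.3;-0.003 -0.01 0.138 0 0 -0.02 -1;-0.003 -0.01 0.138 0 0 -0.02 -1;-0.003 -0.01 0.138 0 0 -0.02 -1;-0.003 -0.01 0.138 0 0 -0.02 -1", grip_force=30)

```text
time_s: 5.25
tool_pos: [0.551, 0.2822, 0.1244]
ee_rot: [-0.0, 0.998, -0.057, 0.001]
ft_force: [0.1, 0.3, 5.1]
gripper_width: 0.0195
gripper_force: 35.1
```

```bash
python3 -c "
from h import *
go([.55,.282,.24],-7)
go([.49,.02,.24],1.5)"
```

```text
shift [-0.001  0.    -0.116] rv [-0.001 -0.002  0.008] t 5.25 q [-0.098  0.501 -0.56   1.741  0.311  0.987 -2.46 ] F [0.089 0.324 5.129] w 0.019535918064536483
shift [-0.031  0.267 -0.116] rv [-0.001 -0.002 -0.14 ] t 5.25 q [-0.098  0.501 -0.56   1.741  0.311  0.987 -2.46 ] F [0.089 0.324 5.129] w 0.019535918064536483
```

Request:
drive_tool(steps="0 0 -0.03 0 0 0 -1;0 0 -0.07 0 0 0 -1;0 0 -0.116 0 0 0 -1;-0.005 0.04 -0.116 0 0 -0.03 -1;-0.01 0.08 -0.116 0 0 -0.06 -1;-0.015 0.13 -0.116 0 0 -0.09 -1;-0.02 0.18 -0.116 0 0 -0.12 -1;-0.025 0.22 -0.116 0 0 -0.14 -1;-0.03 0.25 -0.116 0 0 -0.14 -1;-0.031 0.267 -0.116 0 0 -0.14 -1")

```text
time_s: 6.5
tool_pos: [0.4874, 0.0177, 0.2381]
ee_rot: [0.0, 1.0, 0.012, -0.001]
ft_force: [0.7, 0.7, -3.0]
gripper_width: 0.0194
gripper_force: 34.1
```

```bash
python3 -c "
from h import *
go([.48,-.262,.24],9.5)"
```

```text
shift [-0.014  0.279 -0.002] rv [ 0.001  0.002 -0.143] t 6.5 q [ 0.375  0.102 -0.52   1.947  0.057  1.109 -1.716] F [ 0.697  0.72  -2.956] w 0.01944840843870146
```

Request:
drive_tool(steps="-0.003 0.04 0 0 0 -0.02 -1;-0.006 0.09 0 0 0 -0.05 -1;-0.008 0.14 0 0 0 -0.08 -1;-0.01 0.19 0 0 0 -0.11 -1;-0.012 0.23 0 0 0 -0.14 -1;-0.014 0.26 0 0 0 -0.14 -1;-0.014 0.279 0 0 0 -0.14 -1;-0.014 0.279 0 0 0 -0.14 -1;-0.014 0.279 0.05 0 0 -0.14 -1;-0.014 0.279 0.07 0 0 -0.14 -1")

```text
time_s: 7.75
tool_pos: [0.4808, -0.2557, 0.1665]
ee_rot: [-0.002, 0.996, 0.084, -0.002]
ft_force: [-0.1, 0.2, -1.5]
gripper_width: 0.0196
gripper_force: 34.2
```

```bash
python3 -c "
from h import *
c=cap('side'); t=cap('top')
for n in ('handle_foot','handle_top','stop'):
    a=manip.mark_of(n,'side');b=manip.mark_of(n,'top')
    if a and b: print(n,a[0]['confidence'],b[0]['confidence'],*tri(c,a[0]['location'],t,b[0]['location']))
im=np.hstack([cv2.resize(c['image'][120:240,250:400],None,fx=2.6,fy=2.6,interpolation=2),cv2.resize(t['image'][150:270,340:490],None,fx=2.6,fy=2.6,interpolation=2)])
save({'image':im},'s2.png')
go([.48,-.262,.141],9.5)"
```

```text
handle_foot 0.78 0.55 [ 0.48  -0.257  0.06 ] 0.0168766177704582
handle_top 0.65 0.57 [ 0.482 -0.251  0.213] 0.009286730637643284
stop 0.88 0.58 [ 0.54  -0.249 -0.003] 0.007802170738751219
shift [-0.004  0.002  0.03 ] rv [ 0.002 -0.003  0.001] t 8.15 q [ 0.675  0.274 -0.295  1.89   0.094  0.988 -1.066] F [-0.098  0.485 -1.454] w 0.019641066639939184
```

View pics/s2.png

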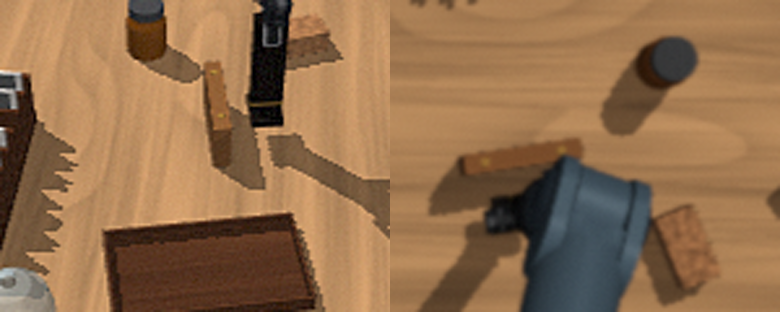

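The handle hangs beside the stop's −x face, with its foot about 50 mm above the table. Next I push it along +x on an arc round the stop's top edge.

Request:
drive_tool(steps="0 0 0.02 0 0 0 -1;0.01 0 0.0255 0 0 0 -1;0.026 0 0.0255 0 0 0 -1;0.038 0 0.024 0 0 0 -1;0.05 0 0.023 0 0 0 -1;0.062 0 0.024 0 0 0 -1;0.074 0 0.0265 0 0 0 -1;0.085 0 0.031 0 0 0 -1;0.096 0 0.036 0 0 0 -1;0.096 0 0.036 0 0 0 -1")

```text
time_s: 9.4
tool_pos: [0.5792, -0.2428, 0.1332]
ee_rot: [0.0, 0.997, 0.083, 0.002]
ft_force: [-0.3, -0.5, -0.4]
gripper_width: 0.0199
gripper_force: 34.7
```

```bash
python3 -c "
from h import *
c=cap('side')
f=manip.mark_of('handle_foot','side');print([(x['location'],x['confidence']) for x in f])
s=manip.sense(); n=np.array([.986,.165,0])
g=s['tool_pos']+[0,0,.019]
print(g@n-.480, g[2]-.07)
for th in range(0,95,10):
  a=np.radians(th); d=-np.sin(a)*n-np.array([0,0,np.cos(a)]); print(th,px(c,g+d*.14)[0])
save({'image':cv2.resize(c['image'][120:240,250:400],None,fx=4,fy=4,interpolation=2)},'s3.png')
go(s['tool_pos'],9.5)"
```

```text
[([335.7, 147.3], 0.72), ([352.2, 162.3], 0.64)]
0.05006788041374177 0.08192741285342964
0 [322.89  170.444]
10 [329.701 169.675]
20 [336.349 168.037]
30 [342.668 165.566]
40 [348.498 162.312]
50 [353.681 158.343]
60 [358.067 153.749]
70 [361.517 148.633]
80 [363.905 143.122]
90 [365.126 137.361]
shift [0. 0. 0.] rv [-0.    -0.003  0.   ] t 9.5 q [ 0.565  0.458 -0.292  1.726  0.153  0.977 -1.189] F [ 0.798  0.295 -1.127] w 0.019689969317441804
```

View pics/s3.png

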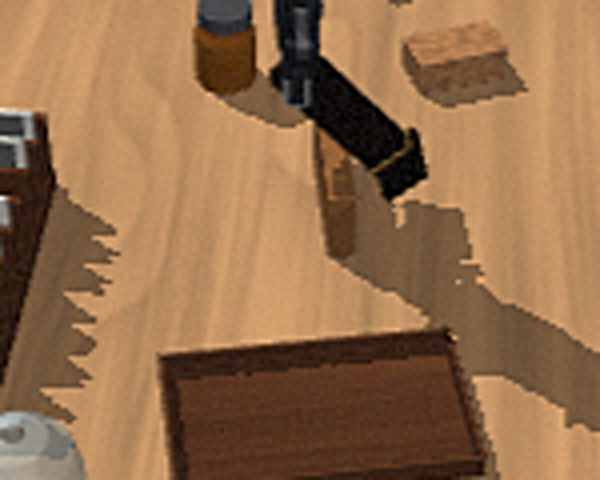

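The handle has swivelled to about 45° against the stop. I'll continue the arc.

Request:
drive_tool(steps="0.005 0 0.007 0 0 0 -1;0.011 0 0.0125 0 0 0 -1;0.017 0 0.018 0 0 0 -1;0.022 0 0.024 0 0 0 -1;0.027 0 0.031 0 0 0 -1;0.031 0 0.0375 0 0 0 -1;0.035 0 0.045 0 0 0 -1;0.038 0 0.052 0 0 0 -1;0.04 0 0.06 0 0 0 -1;0.04 0 0.062 0 0 0 -1")

```text
time_s: 10.75
tool_pos: [0.6197, -0.2366, 0.0724]
ee_rot: [0.001, 0.997, 0.083, 0.003]
ft_force: [3.2, 1.0, 5.6]
gripper_width: 0.0197
gripper_force: 37.1
```

```bash
cat > ang.py <<'E'
from h import *
def ang(f,n=np.array([.986,.165,0])):
    c=cap('side')
    print([(x['location'],x['confidence']) for x in manip.mark_of('handle_foot','side')])
    s=manip.sense(); g=s['tool_pos']+[0,0,.019]
    print(g@n-.480, g[2]-.07)
    for th in range(50,105,10):
        a=np.radians(th); d=-np.sin(a)*n-np.array([0,0,np.cos(a)]); print(th,px(c,g+d*.14)[0])
    u,v=px(c,g)[0]; x,y=int(u)-75,int(v)-50
    save({'image':cv2.resize(c['image'][y:y+120,x:x+150],None,fx=4,fy=4,interpolation=2)},f); print('crop',x,y)
E
python3 -c "
from ang import *
ang('s4.png'); go([.56,-.2,.2],9.5)"
```

```text
[([356.4, 152.9], 0.64)]
0.09173313453916276 0.021559246216893937
50 [341.051 171.614]
60 [345.204 167.263]
70 [348.428 162.427]
80 [350.603 157.224]
90 [351.632 151.792]
100 [351.444 146.287]
crop 236 103
shift [-0.052 -0.046 -0.128] rv [ 0.002 -0.006  0.001] t 10.85 q [ 0.512  0.589 -0.275  1.667  0.192  0.906 -1.241] F [2.919 1.265 3.01 ] w 0.01970683432977267
```

View pics/s4.png

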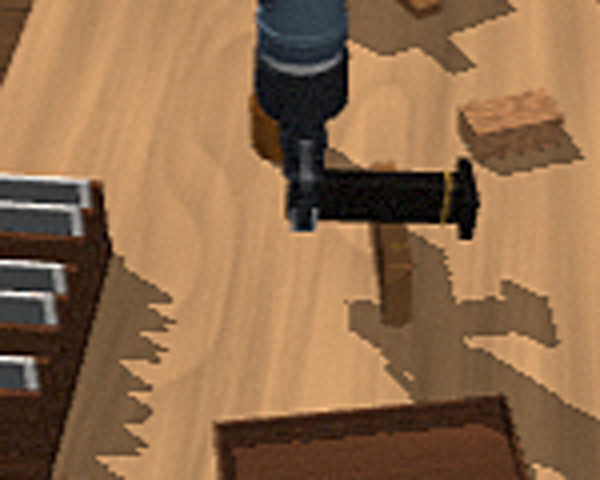

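The handle now lies level across the stop's top, about 90°. Next I lift it and carry it over the tray.

```bash
python3 -c "
from h import *
go([.6,.015,.13],12.7)"
```

```text
shift [ 0.023 -0.251 -0.058] rv [ 0.002 -0.006 -0.055] t 10.85 q [ 0.512  0.589 -0.275  1.667  0.192  0.906 -1.241] F [2.919 1.265 3.01 ] w 0.01970683432977267
```

Request:
drive_tool(steps="0 0 -0.02 0 0 0 -1;0 0 -0.05 0 0 0 -1;0.002 -0.03 -0.058 0 0 -0.01 -1;0.006 -0.07 -0.058 0 0 -0.02 -1;0.01 -0.11 -0.058 0 0 -0.03 -1;0.014 -0.15 -0.058 0 0 -0.04 -1;0.018 -0.19 -0.058 0 0 -0.055 -1;0.022 -0.22 -0.058 0 0 -0.055 -1;0.023 -0.24 -0.058 0 0 -0.055 -1;0.023 -0.251 -0.058 0 0 -0.055 -1")

```text
time_s: 12.1
tool_pos: [0.5966, 0.0163, 0.129]
ee_rot: [-0.0, 0.994, 0.111, -0.001]
ft_force: [1.0, -0.5, -1.8]
gripper_width: 0.0198
gripper_force: 36.1
```

```bash
python3 -c "
from ang import *
a=np.radians(12.7)
ang('s5.png',np.array([np.cos(a),np.sin(a),0])); t=cap('top')
r=manip.mark_of('tray','top');print([(onz(t,x['location'],.005),x['confidence']) for x in r])
go([.6,.015,.03],12.7)"
```

```text
[([360.7, 192.6], 0.94)]
0.10583764880871849 0.0781289348123976
50 [344.582 212.202]
60 [349.425 207.364]
70 [353.211 202.055]
80 [355.799 196.401]
90 [357.071 190.551]
100 [356.934 184.666]
crop 234 144
[(array([0.538, 0.004, 0.005]), 0.85), (array([0.672, 0.262, 0.005]), 0.73), (array([ 0.54 , -0.249,  0.005]), 0.17)]
shift [ 0.003 -0.002  0.099] rv [ 0.001  0.001 -0.002] t 12.3 q [ 0.221  0.425 -0.382  1.797  0.191  0.956 -1.592] F [-0.251 -1.009 -1.11 ] w 0.01958900714190973
```

View pics/s5.png

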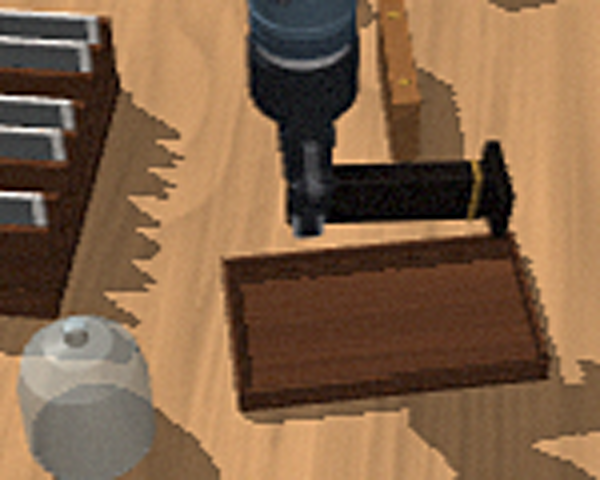

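It is still level, above the tray. I'll lower it, slowing near the floor.

Request:
drive_tool(steps="0.003 -0.002 0.03 0 0 0 -1;0.003 -0.002 0.06 0 0 0 -1;0.003 -0.002 0.09 0 0 0 -1;0.003 -0.002 0.105 0 0 0 -1;0.003 -0.002 0.112 0 0 0 -1;0.003 -0.002 0.116 0 0 0 -1;0.003 -0.002 0.118 0 0 0 -1;0.003 -0.002 0.118 0 0 0 -1;0.003 -0.002 0.118 0 0 0 -1")

```text
time_s: 13.42
tool_pos: [0.601, 0.0172, 0.0122]
ee_rot: [0.0, 0.994, 0.11, 0.001]
ft_force: [1.2, -0.6, 0.6]
gripper_width: 0.02
gripper_force: 36.3
```

```bash
python3 -c "
from h import *
go([.6,.015,.009],12.7)
c=cap('side');save({'image':cv2.resize(c['image'][150:270,250:400],None,fx=4,fy=4,interpolation=2)},'s6.png')"
```

```text
shift [-0.001  0.002  0.003] rv [ 0.001 -0.002 -0.001] t 13.425 q [ 0.174  0.593 -0.336  1.837  0.273  0.755 -1.658] F [ 1.215 -0.618  0.609] w 0.019962182226296487
```

View pics/s6.png

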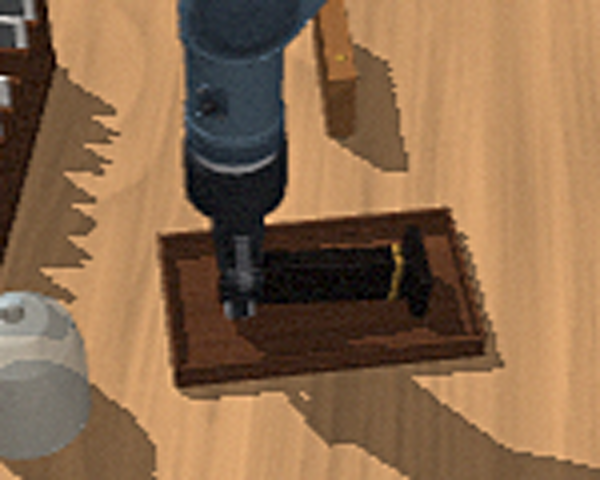

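The handle lies inside the tray outline, just above the floor. I'll seat it, open the fingers partway, and retreat.

Request:
drive_tool(steps="0 0 0.002 0 0 0 -1;0 0 0.004 0 0 0 -1;0 0 0.004 0 0 0 -1;0 0 0.004 0 0 0 -0.3;0 0 0.004 0 0 0 0;0 0 0.004 0 0 0 0;0 0 0.004 0 0 0 0;0 0 -0.02 0 0 0 0;0 0 -0.06 0 0 0 0;0 0 -0.12 0 0 0 0")

```text
time_s: 14.72
tool_pos: [0.5979, 0.0169, 0.1303]
ee_rot: [-0.0, 0.994, 0.11, -0.003]
ft_force: [1.1, -0.3, -0.6]
gripper_width: 0.0432
gripper_force: 0.0
```

Request:
drive_tool(steps="0 0 -0.06 0 0 0 0;0 0 -0.1 0 0 0 0;0 0 -0.1 0 0 0 0;0 0 -0.1 0 0 0 0")

```text
time_s: 15.22
tool_pos: [0.5994, 0.017, 0.2306]
ee_rot: [0.0, 0.994, 0.11, -0.001]
ft_force: [0.6, -0.8, -0.7]
gripper_width: 0.043
gripper_force: 0.0
```

```bash
python3 -c "
from h import *
print(manip.sense()['tool_pos'],manip.sense()['time_s'])
c=cap('side');w=cap('wrist')
for n,z in(('handle_foot',.027),('handle_mid',.027),('handle_top',.027)):
  for k,v in(('side',c),('wrist',w)):
    r=manip.mark_of(n,k)
    if r: 
      p=onz(v,r[0]['location'],z)-[.539,.002,0]; a=np.radians(12.7); print(n,k,r[0]['confidence'],p[0]*np.cos(a)+p[1]*np.sin(a),-p[0]*np.sin(a)+p[1]*np.cos(a))
im=np.hstack([cv2.resize(c['image'][140:280,250:400],(400,373),interpolation=2),cv2.resize(w['image'],(400,373))]);save({'image':im},'s7.png')"
```

```text
[0.599 0.017 0.231] 15.225
handle_foot side 0.66 -0.08687302109188766 -0.0025625311380903966
handle_foot wrist 0.79 -0.08324727998722188 -1.5524197645711696e-05
handle_mid side 0.76 -0.006524427789520688 -0.005706802010872168
handle_mid wrist 0.87 -0.0019904274686201595 0.0021484809653392308
handle_top side 0.94 0.08210330108112449 -0.007475857945750921
handle_top wrist 0.81 0.07548442794211697 0.0035402898074811465
```

View pics/s7.png

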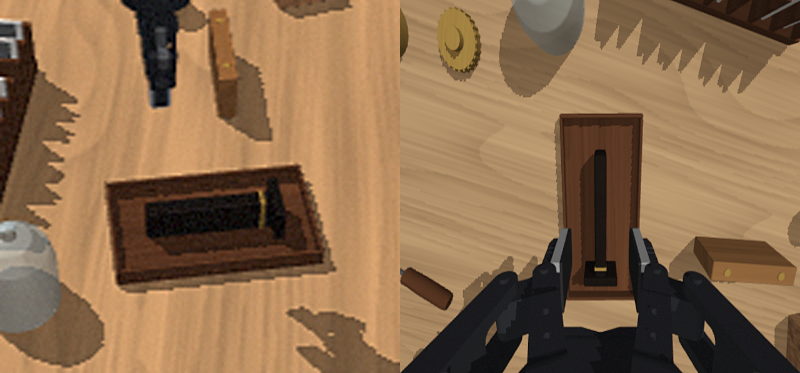

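The handle lies centred in the tray on its edge, at about (600,215) in the right half of the picture, and the gripper is clear. I'm handing in.

```bash
python3 -c "
from workcell import manip
print(manip.sign_off())"
```

```text
the job is handed in; nothing more can be done
None
```

The handle was swivelled level against the stop, laid on its edge in the middle of the tray and released, and the job was handed in at about 15 s; the hand-in returned no verdict.

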